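# Code check of turned parts at a reading station

### The job

Stand every workpiece from the aluminium pallet on a reading pad of its own, upright, centred and with its code label squarely facing that pad's reader; only when all are in place, flip the amber guard up until it stays and press the green start button right down with the parts still in place. Then stand all the workpieces on the blue pallet and shut the guard again. Do not press the red stop button, and leave the other things on the bench where they are.

Things in the scene. Friction and masses are not known exactly. Their poses are not given: they have to be found in the camera images.
- red_center (a point): Centre (half-way up) of the red workpiece: an upright red plastic cylinder, 44 mm in diameter, 34 mm tall, with a white code label on one side and, on top, a white line from the middle to the rim above the label. z axis up, x axis out through the label. At the start it stands on the bare aluminium pallet (190 x 250 mm, 3 mm thick). None if this workpiece is not there today.
- red_aim (a point): Point in the air straight out from the middle of the red workpiece's label, 85 mm from the workpiece's axis at half height: where the reader's lens should be.
- black_center (a point): Centre (half-way up) of the black workpiece: an upright black plastic cylinder, 44 mm in diameter, 34 mm tall, with a white code label on one side and, on top, a white line from the middle to the rim above the label. z axis up, x axis out through the label. At the start it stands on the bare aluminium pallet (190 x 250 mm, 3 mm thick). None if this workpiece is not there today.
- black_aim (a point): Point in the air straight out from the middle of the black workpiece's label, 85 mm from the workpiece's axis at half height: where the reader's lens should be.
- silver_center (a point): Centre (half-way up) of the silver workpiece: an upright bare aluminium cylinder, 44 mm in diameter, 34 mm tall, with a white code label on one side and, on top, a white line from the middle to the rim above the label. z axis up, x axis out through the label. At the start it stands on the bare aluminium pallet (190 x 250 mm, 3 mm thick). None if this workpiece is not there today.
- silver_aim (a point): Point in the air straight out from the middle of the silver workpiece's label, 85 mm from the workpiece's axis at half height: where the reader's lens should be.
- orange_center (a point): Centre (half-way up) of the orange workpiece: an upright orange plastic cylinder, 44 mm in diameter, 34 mm tall, with a white code label on one side and, on top, a white line from the middle to the rim above the label. z axis up, x axis out through the label. At the start it stands on the bare aluminium pallet (190 x 250 mm, 3 mm thick). None if this workpiece is not there today.
- orange_aim (a point): Point in the air straight out from the middle of the orange workpiece's label, 85 mm from the workpiece's axis at half height: where the reader's lens should be.
- pad0 (a point): Centre of the right-hand (-y end) reading pad: a grey disc 46 mm across in a black ring, level with the top of the station's plate (20 mm above the bench). Its x axis points to its own reader, a black block with a red front, whose lens lies 85 mm along x, 19 mm above the plate. The white plate reaches 65 mm from the pad row away from the readers and 60 mm past the outer pads.
- pad1 (a point): Centre of the middle reading pad: a grey disc 46 mm across in a black ring, level with the top of the station's plate (20 mm above the bench). Its x axis points to its own reader, a black block with a red front, whose lens lies 85 mm along x, 19 mm above the plate. The pads are 85 mm apart in a row along y.
- pad2 (a point): Centre of the left-hand (+y end) reading pad: a grey disc 46 mm across in a black ring, level with the top of the station's plate (20 mm above the bench). Its x axis points to its own reader, a black block with a red front, whose lens lies 85 mm along x, 19 mm above the plate. The readers, 44 mm wide, stand 57 mm above the bench, with a rail and grab handles behind.
- pallet_out: Blue pallet with a white border lying on the bench, 120 x 220 mm (its x, y), 3 mm thick, for the workpieces that have been read; origin under its centre.
- start_top (a point): Centre of the top face of the green start button (28 mm across), 18 mm above the box's top; it is pressed straight down. Covered by the guard while that is shut.
- start (a joint): Travel of the start button in m: 0 released, 0.006 fully pressed. Spring-loaded, about 5 N to bottom; it comes back up by itself.
- stop (a joint): Travel of the red stop button (34 mm across, 18 mm high): 0 released, 0.006 pressed.
- guard (a joint): Angle of the amber see-through guard over the start button: 0 shut, 1.75 rad fully up against its stop. Hinged along its far edge, it swings up and away (about the hinge's +y axis). Free hinge: let go below about 1.05 rad it falls shut, beyond that it falls open and stays. 62 mm long, 54 mm wide; shut, its top is 33 mm above the box's top (93 mm above the bench).
- guard_tab (a point): Centre of the black finger tab that stands upright on the guard's top near its front edge: 22 mm along the guard (x), 10 mm thick (y), 20 mm tall (z), axes of the guard itself. With the guard shut the tab's centre lies 47 mm in front of and 39 mm above the hinge line.
- guard_hinge (a point): Middle of the guard's hinge line on the box (4 mm above the box's top, 34 mm beyond the button's centre), axes of the box; the hinge line runs along y, x points away from the robot. The grey push-button box is fixed to the bench, 90 x 160 mm (x, y), 60 mm tall; the start button lies at x = -34 mm, y = 0 from here, the red stop button in a yellow collar at x = -34 mm, y = +85 mm.
- multimeter: Yellow and black hand multimeter, 78 x 160 x 34 mm; a bystander, origin under its middle.
- screwdriver: Screwdriver lying on the bench; a bystander, origin under its middle.
- tape: Blue roll of insulating tape, 68 mm across, 18 mm high; a bystander, origin under its middle.
- air_cylinder: Aluminium pneumatic cylinder with black end caps, 150 mm long, lying; a bystander, origin under its middle.
- contactor: Grey and black contactor, 75 x 45 x 75 mm; a bystander, origin under its middle.
- ferrules: Small jar with a white lid, 44 mm across, 55 mm tall; a bystander, origin under its middle.

How it is judged:
By the outcome, as a careful person would: the job done as asked, in the order asked, and still so for the second after the job is handed in, with the robot touching nothing.
Of part_red, part_black, part_silver, part_orange only 2 to 3 are there at a start; the rules pass over those that are not, and their reading is None.
At some moment in a run one of part_red, part_black, part_silver, part_orange may be knocked a few centimetres aside while the robot is not near it.
It also fails if it takes over 210 s, if anything falls off the work surface, if the arm or the gripper's body presses on something with over 40 N, if the wrist force passes 120 N, or if a joint passes its speed limit or range.

### The arm

A 6-joint arm with a two-finger parallel gripper is mounted at the origin on the work surface. World frame = base frame: x ahead of the robot, y to its left, z up, the work surface at z = 0. Lengths are in m, angles in rad, forces in N, time in s.
With the tool pointing down it reaches from about 0.375 to 0.925 m from the base axis. Payload 5.7 kg.
Tool frame: the origin (TCP) lies midway between the tips of the shut fingers; the grasp point (between the pads) lies 19 mm behind it; z points along the fingers, y is the line along which they close (so a half turn about z gives the same grasp; the last joint's range is limited). The gripper opens to 88 mm and grips with 3 to 60 N. Pads are 20 mm wide; open, the fingers measure 115 mm over their backs; the gripper's body (75 mm by 178 mm) begins 61 mm behind the grasp point.
Start: joints at [1.212, 0.359, 1.51, -0, 1.272, -0.115], TCP at [0.145, 0.582, 0.223] pointing down, gripper open.
Joint ranges: [-2.97, 2.97], [-1.01, 2.36], [0.21, 2.38], [-0.96, 4.11], [0.2, 2.71], [-2.98, 2.98]. Speed limits (rad/s): [2.39, 2.39, 3.14, 3.14, 3.14, 3.14].

### API

Orientations are given as a unit quaternion [x, y, z, w].
In Python, from bench import move_ptp, servo_line, goto_joints, move_gripper, sleep, inverse_kinematics, capture, PlanningError, close_job, spot_in, silhouettes, current_clock, current_joint_pos, current_qvel, current_joint_torque, current_position, current_orientation, current_force, current_torque, current_finger_gap gives the robot as it stands. Calls block until the motion is done:
- move_ptp(position, orientation): joint-space move of the TCP to a pose.
- servo_line(position, orientation=None, rate=0.15, contact_N=None): straight line of the TCP; orientation=None keeps the orientation; rate is the mean speed in m/s. With contact_N (N) it stops when the force on the tool has changed by that much, and returns True; else False.
- goto_joints(angles): joint-space move.
- move_gripper(opening): finger opening in m; the grip force is fixed at half the most; returns when the fingers have stopped.
- sleep(seconds).
- inverse_kinematics(position, orientation): joint angles nearest the present ones, or None.
- capture(name): name is "scene" or "top" or "wrist"; returns a dict with "image" (400x640x3 uint8, blue, green, red), "range_z" (400x640 float32, m along the optical axis (not along the pixel's ray), 0 where there is no reading), "intrinsics" (3x3 intrinsics, pixels), "k1" (the pictures are not rectified: a ray, as slopes to the right and down, at radius r is drawn at 1 + k1 r^2 times it, then the intrinsics apply), "R" (3x3) and "t" (3): a world point X has camera coordinates R X + t. Camera axes: x right, y down, z forward; pixel columns grow to the right and rows downward; lengths in m; the calibration is good to about 2 mm. A picture is of the moment at which its call begins.
A pose or a line that the arm cannot do raises PlanningError and nothing moves.
- close_job(): hands the job in, once; it reports no verdict.
Trained networks look in the newest picture that a camera, given by its name, has taken for a name from the list of things; names that differ only in an ending like _2 or _b are one class to them, and where a whole thing is asked for, a point or a joint stands for the part that bears it (a point fixed in the world has none). Each returns a list of dicts, best first, with "conf" (0 to 1); they miss things now and then, are a little off and sometimes report something else, mostly with a low value. They report only what shows in the picture. A call takes as long as a camera call.
- spot_in(camera, query): "xy" ([column, row] in pixels, amid what is visible of it).
- silhouettes(camera, query): "region" (400x640 bool, what is visible of it) and "xy" ([column, row] in pixels, amid what is visible of it).
Readings, each from a call of its own:
- current_clock(): time.
- current_joint_pos(): joint angles.
- current_qvel(): joint speeds.
- current_joint_torque(): joint torques, N m.
- current_position(): TCP position.
- current_orientation(): TCP orientation.
- current_force(): force on the tool from outside, world axes, zero at the start.
- current_torque(): the same for the moment, N m.
- current_finger_gap(): finger opening in m.
Only numpy, scipy, OpenCV 4.12 (cv2) and the standard library are available. Lean on these libraries where they do the work, as an engineer would, in place of code of your own. Each camera call takes 0.05 s, during which the arm holds its last target. There are 200 camera calls.

## Working session

There is one attempt and no reset: what is moved stays moved. The work goes in short steps, each a Python script; the robot and the scene stay as the last script left them, time stands still between calls to the robot, and variables do not carry over. Pictures are saved under pics/ and viewed, on a budget of 14 in all, crops included, one or two more only if the job needs it, and the job is handed in when it is done.

```bash
mkdir -p pics; ls; cat > h.py <<'E'
import numpy as np, cv2
from bench import *
def cap(n):
    c=capture(n); return c
def deproj(c,uv,z=None,plane=None):
    """pixel(s)->world; z depth array or world-height plane"""
    K=c["intrinsics"]; k1=c["k1"]; uv=np.atleast_2d(np.array(uv,float))
    d=np.array([k1,0,0,0,0.])
    n=cv2.undistortPoints(uv.reshape(-1,1,2),K,d).reshape(-1,2)
    r=np.c_[n,np.ones(len(n))]; R=np.array(c["R"]); t=np.array(c["t"])
    if plane is not None:
        o=-R.T@t; w=r@R; s=(plane-o[2])/w[:,2]; return o+w*s[:,None]
    return (r*np.asarray(z).reshape(-1,1)-t)@R
def proj(c,X):
    X=np.atleast_2d(X); p=X@np.array(c["R"]).T+c["t"]; n=p[:,:2]/p[:,2:]
    n=n*(1+c["k1"]*(n**2).sum(1,keepdims=True)); K=c["intrinsics"]
    return n*[K[0,0],K[1,1]]+[K[0,2],K[1,2]]
E
python3 - <<'E'
from h import *
import pickle
print(current_clock(),current_position(),current_orientation(),current_finger_gap())
for n in ["scene","top","wrist"]:
    c=cap(n); cv2.imwrite(f"pics/{n}0.png",c["image"]); pickle.dump(c,open(f"{n}0.pkl","wb"))
    print(n,np.round(-np.array(c["R"]).T@c["t"],3),c["k1"],np.round(c["intrinsics"],1).tolist())
    if n!="wrist":
        for q in ["red_center","black_center","silver_center","orange_center","pad0","pallet_out","start_top","stop","guard","guard_tab","multimeter","screwdriver","tape","air_cylinder","contactor","ferrules"]:
            for s in spot_in(n,q)[:3]:
                u,v=np.array(s["xy"]); z=c["range_z"][int(v),int(u)]
                print(n,q,round(s["conf"],2),np.round(s["xy"],1),np.round(deproj(c,[u,v],z)[0],3))
E
```

```text
pics
0.0 [0.14459814 0.58161158 0.22182538] [ 1.21605328e-01  9.92578119e-01 -8.78016280e-04 -2.26726135e-04] 0.08796651974167471
scene [1.005 0.369 0.903] -0.08002558782412843 [[377.6, 0.0, 319.5], [0.0, 377.6, 195.3], [0.0, 0.0, 1.0]]
scene red_center 0.71 [398.5 256. ] [0.512 0.247 0.04 ]
scene black_center 0.93 [433.3 304.9] [0.574 0.381 0.036]
scene black_center 0.22 [234.3 171.2] [ 0.553 -0.312  0.021]
scene orange_center 0.75 [394.  280.6] [0.577 0.272 0.037]
scene orange_center 0.53 [423.  206.7] [0.342 0.225 0.051]
scene pad0 0.74 [230.6 170.3] [ 0.558 -0.324  0.022]
scene pad0 0.25 [306.6 238.9] [0.635 0.043 0.082]
scene pallet_out 0.87 [326.6 207.7] [ 0.479 -0.009  0.001]
scene stop 0.61 [308.7 236.7] [0.626 0.043 0.081]
scene guard 0.8 [279.  223.9] [ 0.648 -0.036  0.093]
scene guard 0.73 [424.8 205.6] [0.338 0.227 0.054]
scene guard_tab 0.68 [277.9 221.8] [ 0.645 -0.042  0.094]
scene guard_tab 0.32 [326.1 208.1] [ 0.483 -0.008  0.004]
scene multimeter 0.93 [472.  217.3] [0.278 0.35  0.035]
scene multimeter 0.31 [234.4 170.4] [ 0.55  -0.315  0.02 ]
scene screwdriver 0.66 
[... 981 characters left out ...]
0.004]
top pallet_out 0.17 [226.9 274.3] [ 0.465 -0.009  1.08 ]
top stop 0.54 [320.1 253.4] [ 0.376 -0.023  0.028]
top stop 0.53 [291.  157.1] [0.633 0.053 0.081]
top guard 0.75 [329.6 153.2] [ 0.64  -0.048  0.096]
top multimeter 0.58 [183.6 298.4] [0.26  0.343 0.043]
top multimeter 0.4 [225.2 274.2] [0.325 0.229 0.056]
top screwdriver 0.92 [320.7 254.2] [ 0.374 -0.024  0.026]
top tape 0.7 [398.6 280.8] [ 0.297 -0.241 -0.   ]
top air_cylinder 0.72 [383.2 108.6] [ 0.775 -0.201  0.032]
top contactor 0.56 [249.9 109.2] [0.767 0.165 0.064]
top ferrules 0.65 [225.8 273.8] [0.327 0.227 0.059]
wrist [0.077 0.598 0.385] -0.04536906524520682 [[293.0, 0.0, 318.7], [0.0, 293.0, 202.9], [0.0, 0.0, 1.0]]
```

View pics/top0.png

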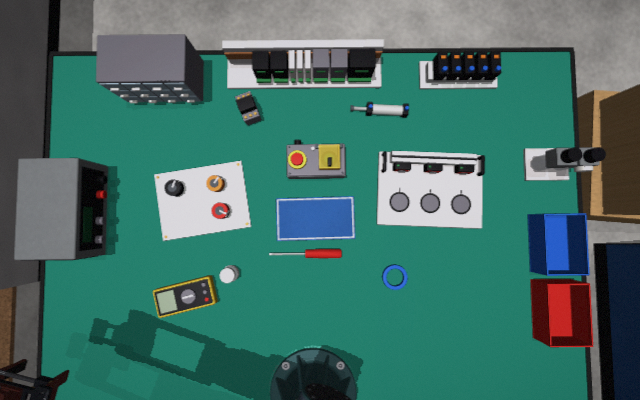

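View pics/scene0.png

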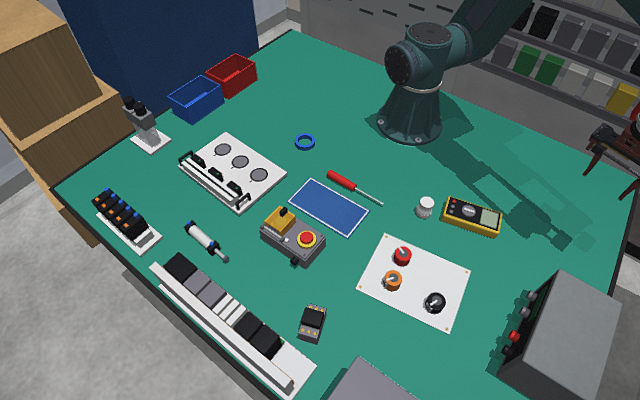

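Top view: red (220,211), orange (215,184) and black (174,188) parts stand on the pallet. The silver part is absent. Pads are at about (399,202), (430,203) and (461,204), the blue pallet at (316,218), and the box with guard at (330,156) and red stop at (297,158). Next I take closer wrist views.

```bash
cat >> h.py <<'E'
from scipy.spatial.transform import Rotation as Rot
import pickle
def down(yaw):  # tool pointing down; yaw=0 -> tool y = world y, camera on the robot's side
    return (Rot.from_euler('z',yaw)*Rot.from_quat([0,1,0,0])).as_quat()
def snap(name,cam="wrist"):
    c=cap(cam); pickle.dump(c,open(name+".pkl","wb")); cv2.imwrite(f"pics/{name}.png",c["image"]); return c
E
python3 - <<'E'
from h import *
c=pickle.load(open("wrist0.pkl","rb")); print(np.round(c["R"],3))
z=np.array(c["R"])[2]; o=-np.array(c["R"]).T@c["t"]; print("axis",z)
for n,x,y in [("pal",.56,.30),("box",.64,-.04),("sta",.57,-.30)]:
    move_ptp([x,y,.26],down(0)); c=snap(n)
    for q in (["red_center","black_center","orange_center"] if n=="pal" else ["pad0"] if n=="sta" else ["start_top","guard_tab","stop","guard","pallet_out"]):
        for s in spot_in("wrist",q)[:3]:
            u,v=s["xy"]; print(n,q,round(s["conf"],2),np.round(s["xy"],1),np.round(deproj(c,[u,v],c["range_z"][int(v),int(u)])[0],3))
print(current_clock())
ims=[cv2.imread(f"pics/{n}.png") for n in ("pal","box","sta")]
cv2.imwrite("pics/m1.png",cv2.resize(np.vstack(ims[:1]+ims[2:]),None,fx=.75,fy=.75))
E
```

```text
[[ 0.242  0.97  -0.001]
 [ 0.937 -0.233  0.259]
 [ 0.252 -0.064 -0.966]]
axis [ 0.25156178 -0.063592   -0.96574983]
pal red_center 0.75 [282.2 131.1] [0.497 0.253 0.038]
pal black_center 0.84 [378.3 174.6] [0.553 0.378 0.039]
pal orange_center 0.65 [294.1 184.5] [0.567 0.267 0.038]
pal orange_center 0.53 [259.2   0. ] [0.343 0.228 0.027]
box guard_tab 0.97 [309.9 182.5] [ 0.634 -0.05   0.094]
box stop 0.7 [383.8 176.4] [0.629 0.037 0.082]
box guard 0.97 [310.5 177.5] [ 0.625 -0.049  0.114]
box guard 0.53 [184.8 265.1] [ 0.771 -0.239  0.03 ]
box pallet_out 0.86 [342.2  47.8] [ 0.472 -0.009  0.003]
sta pad0 0.71 [296.2 159.6] [ 0.547 -0.331  0.021]
6.5417
```

View pics/m1.png

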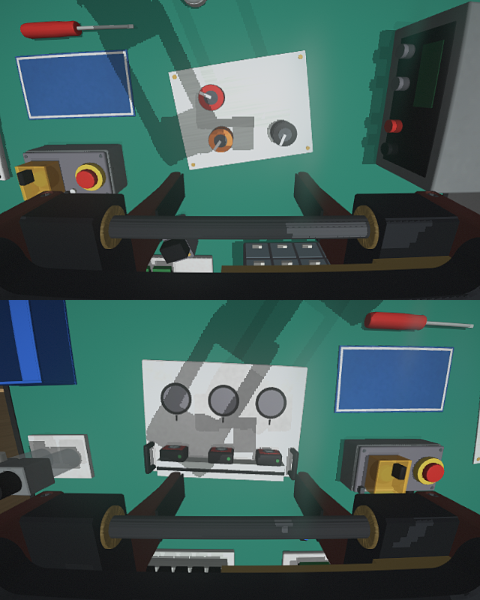

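View pics/box.png

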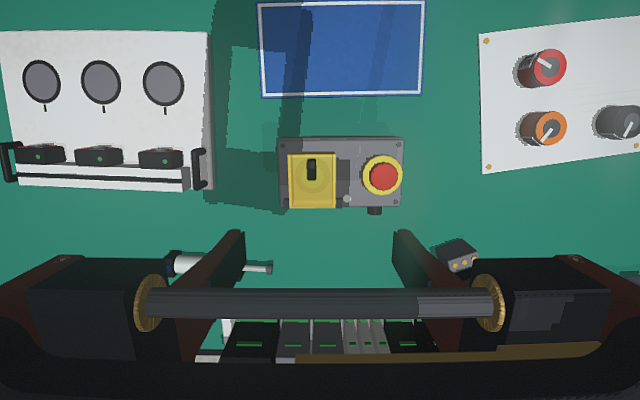

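```bash
cat >> h.py <<'E'
def rect(c,x0,x1,y0,y1,z,s=.0005):
    """orthophoto of plane z: row up = +x, col left = +y"""
    xs=np.arange(x1,x0,-s); ys=np.arange(y1,y0,-s); Y,X=np.meshgrid(ys,xs)
    p=proj(c,np.c_[X.ravel(),Y.ravel(),np.full(X.size,z)]).astype(np.float32).reshape(X.shape+(2,))
    return cv2.remap(c["image"],p[...,0],p[...,1],cv2.INTER_LINEAR)
def px2w(u,v,x1,y1,s=.0005): return np.array([x1-(v)*s,y1-(u)*s])
E
python3 - <<'E'
from h import *
c=pickle.load(open("pal.pkl","rb")); P=rect(c,.44,.64,.2,.44,.037)
c2=pickle.load(open("sta.pkl","rb")); S=rect(c2,.48,.70,-.44,-.20,.02)
cv2.imwrite("pics/m2.png",np.hstack([P,S[:400]]))
E
```

```text
(no output)
```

View pics/m2.png

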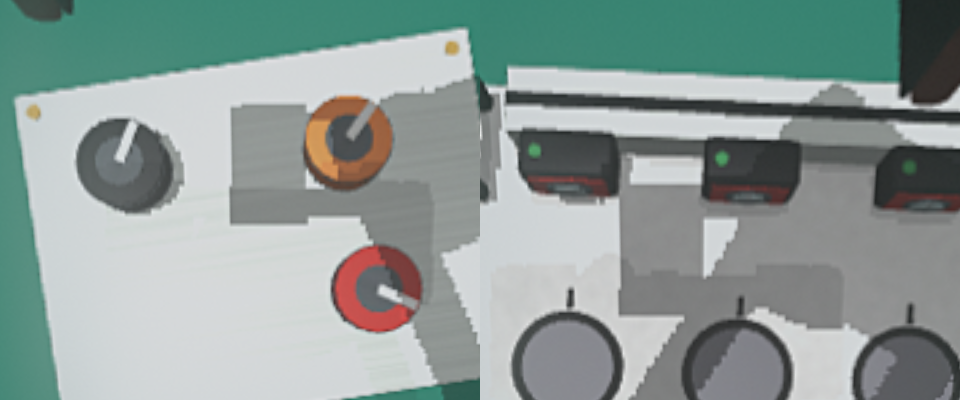

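```bash
cat >> h.py <<'E'
from scipy.ndimage import map_coordinates
TH=np.deg2rad(np.arange(0,360,3))
def fit_circle(c,xy,z,radii,half=.012,bright=None,step=.00025):
    """best centre near xy of concentric circular edges of the given radii on plane z"""
    s=.0005; m=.05; x1,y1=xy[0]+m,xy[1]+m
    I=rect(c,xy[0]-m,x1,xy[1]-m,y1,z,s).astype(float)
    I=cv2.GaussianBlur(I,(0,0),1.2)
    def samp(cx,cy,r,th):
        X=cx+r*np.cos(th); Y=cy+r*np.sin(th)
        return np.stack([map_coordinates(I[...,k],[(x1-X)/s,(y1-Y)/s],order=1,mode='nearest') for k in range(3)],-1)
    def score(cx,cy):
        t=0
        for r in radii:
            d=np.abs(samp(cx,cy,r+.0012,TH)-samp(cx,cy,r-.0012,TH)).max(-1)
            t+=np.minimum(d,60).mean()
        return t
    best=None
    for h,st in [(half,.002),(.002,.0005),(.0006,.00025)]:
        c0=xy if best is None else best[1:]
        best=max((score(a,b),a,b) for a in np.arange(c0[0]-h,c0[0]+h+1e-9,st) for b in np.arange(c0[1]-h,c0[1]+h+1e-9,st))
    return np.array(best[1:]),best[0],samp
def fit_part(c,xy,z):
    ctr,sc,samp=fit_circle(c,xy,z,[.022])
    th=np.deg2rad(np.arange(0,360,.5)); R=np.arange(.004,.0205,.0005)
    A=np.array([samp(ctr[0],ctr[1],r,th).min(-1) for r in R])  # white = high minimum channel
    from scipy.ndimage import gaussian_filter1d as g
    # local contrast by arc length
    W=np.zeros(len(th))
    for i,r in enumerate(R):
        w=np.rad2deg(.0011/r)/.5; o=int(round(np.rad2deg(.0028/r)/.5)); a=g(A[i],w*.6,mode='wrap')
        W+=np.minimum(np.maximum(a-np.maximum(np.roll(a,o),np.roll(a,-o)),-20),60)
    W=g(W,3,mode='wrap'); k=W.argmax(); w=np.clip(np.roll(W,len(W)//2-k),0,None); w[w<.5*w.max()]=0
    off=(np.arange(len(W))-len(W)//2); sel=np.abs(off)<40
    return ctr,np.deg2rad(((k+(w*off)[sel].sum()/w[sel].sum())*.5+180)%360-180),sc,W.max()/len(R)
E
python3 - <<'E'
from h import *
c=pickle.load(open("pal.pkl","rb")); t=pickle.load(open("top0.pkl","rb")); sc=pickle.load(open("scene0.pkl","rb"))
P=rect(c,.44,.64,.2,.44,.037); 
for n,u,v in [("black",120,161),("orange",348,139),("red",377,289)]:
    g=px2w(u,v,.64,.44)
    for cn,cc in (("wr",c),("top",t),("scn",sc)):
        r=fit_part(cc,g,.037); print(n,cn,np.round(r[0],4),round(np.rad2deg(r[1]),1),np.round(r[2:],1))
        if cn=="wr":
            x=r[0]; q=lambda p:(int((.44-p[1])/.0005),int((.64-p[0])/.0005))
            cv2.circle(P,q(x),44,(0,255,0),1); cv2.line(P,q(x),q(x+.03*np.array([np.cos(r[1]),np.sin(r[1])])),(255,0,0),1)
c2=pickle.load(open("sta.pkl","rb")); S=rect(c2,.48,.70,-.44,-.20,.02)
for i,u,v in [(2,567-480,367),(1,740-480,373),(0,910-480,380)]:
    g=px2w(u,v,.70,-.20)
    for cn,cc in (("wr",c2),("top",t),("scn",sc)):
        r=fit_circle(cc,g,.02,[.023,.0275]); print("pad",i,cn,np.round(r[0],4),round(r[1],1))
        if cn=="wr":
            q=(int((-.20-r[0][1])/.0005),int((.70-r[0][0])/.0005)); cv2.circle(S,q,46,(0,255,0),1)
cv2.imwrite("pics/m3.png",np.hstack([P,S[40:]]))
E
```

```text
black wr [0.5594 0.3789] -12.4 [42. 36.]
black top [0.5559 0.3716] nan [43.9 -1.3]
black scn [0.5616 0.3809] -24.9 [49.7 46. ]
orange wr [0.5714 0.2656] -35.3 [57.1 38.6]
orange top [0.5704 0.2674] -32.3 [56.7 30.4]
orange scn [0.5701 0.2659] -35.2 [59.  48.3]
red wr [0.4956 0.2506] -114.9 [57.4 46.5]
red top [0.4956 0.2529] -115.5 [57.9 38.6]
red scn [0.4954 0.2516] -116.7 [57.6 39.5]
pad 2 wr [ 0.5169 -0.2436] 119.6
pad 2 top [ 0.5169 -0.2426] 101.9
pad 2 scn [ 0.5159 -0.2438] 96.4
pad 1 wr [ 0.5131 -0.3284] 108.9
pad 1 top [ 0.5131 -0.3276] 99.9
pad 1 scn [ 0.5124 -0.3291] 93.4
pad 0 wr [ 0.5091 -0.4136] 105.1
pad 0 top [ 0.5094 -0.4126] 95.4
pad 0 scn [ 0.5084 -0.4141] 82.1h.py:63: RuntimeWarning: invalid value encountered in scalar divide
  return ctr,np.deg2rad(((k+(w*off)[sel].sum()/w[sel].sum())*.5+180)%360-180),sc,W.max()/len(R)
```

View pics/m3.png

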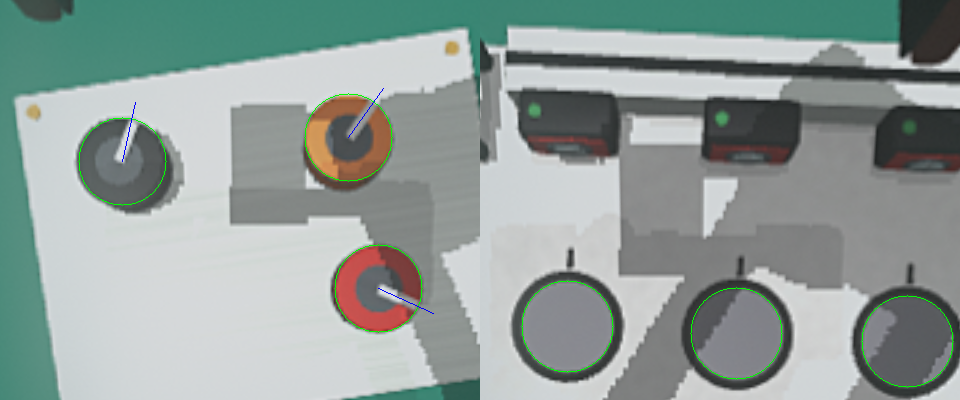

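Fits agree across the cameras: pad spacing comes out at 84.8 mm and station yaw at about −2.6°. I start with red: centre it by two squeezes, look again for the camera bias, then grasp and place.

```bash
cat >> h.py <<'E'
UP=.26
def wrap(a): return (a+np.pi)%(2*np.pi)-np.pi
def look(xy,name,z=.17):
    move_ptp([xy[0]+.05,xy[1],z],down(0)); return snap(name)
def over(xy,yaw,z): move_ptp([*xy,z],down(yaw))
def squeeze2(xy,zg,yawA,yawB,op=.060):
    """centre a part on the tool axis: squeeze along two crossed directions; left open over it"""
    move_gripper(op); over(xy,yawA,zg+.10); servo_line([*xy,zg],rate=.12)
    move_gripper(.03); move_gripper(op); over(xy,yawB,zg)
    move_gripper(.03); g=current_finger_gap(); return g
E
python3 - <<'E'
from h import *
red=np.array([.4956,.2510])
look(red,"redA"); 
r=fit_part(pickle.load(open("redA.pkl","rb")),red,.037); print("before",np.round(r[0],4),np.rad2deg(r[1]),r[2:])
print("gap",squeeze2(r[0],.008,0,-np.pi/2))
print(current_position(),current_force())
move_gripper(.06); p=current_position(); servo_line([*p[:2],.1],rate=.2)
c=look(red,"redB"); r=fit_part(c,red,.037); print("after",np.round(r[0],4),np.rad2deg(r[1]),r[2:],"true",p[:2],"bias",r[0]-p[:2])
for i,g in enumerate([(.5091,-.4136),(.5131,-.3284),(.5169,-.2436)]):
    g=np.array(g); c=look(g,f"pad{i}"); q=fit_circle(c,g,.02,[.023,.0275]); print(i,np.round(q[0],4),q[1])
print(current_clock())
E
```

```text
before [0.495  0.2514] -110.11347216367909 (np.float64(58.61846170702452), np.float64(44.0533947005616))
gap 0.04377110187285137
[0.49501027 0.25139529 0.00799478] [ 0.62742085 -0.21480735 -0.18577033]
after [0.4955 0.2506] -112.53614208806061 (np.float64(58.81987984042421), np.float64(49.799068847280104)) true [0.49497608 0.25138554] bias [ 0.00052392 -0.00073554]
0 [ 0.509  -0.4132] 108.17824178538041
1 [ 0.513  -0.3283] 103.15774318796787
2 [ 0.5168 -0.2434] 105.67945007227448
19.2833
```

```bash
cat >> h.py <<'E'
def fit_yaw(c,ctr,th0,z,s=.00025,dbg=None):
    """direction of the white line: weighted PCA of the top-hat response near the rough line"""
    m=.026; I=rect(c,ctr[0]-m,ctr[0]+m,ctr[1]-m,ctr[1]+m,z,s).min(-1)
    T=cv2.morphologyEx(I,cv2.MORPH_TOPHAT,cv2.getStructuringElement(cv2.MORPH_ELLIPSE,(25,25))).astype(float)
    v,u=np.indices(T.shape); dx=m-v*s; dy=m-u*s
    a=dx*np.cos(th0)+dy*np.sin(th0); b=-dx*np.sin(th0)+dy*np.cos(th0)
    for k in range(3):
        w=np.where((a>.003)&(a<.0185)&(np.abs(b)<.0035),T,0); w=np.where(w>.4*w.max(),w,0)
        A,B=np.average(a,weights=w),np.average(b,weights=w)
        sl=(w*(a-A)*(b-B)).sum()/(w*(a-A)**2).sum(); off=B-sl*A
        d=np.arctan(sl); th0+=d
        a=dx*np.cos(th0)+dy*np.sin(th0); b=-dx*np.sin(th0)+dy*np.cos(th0)-off
    return th0,off,I,T
E
python3 - <<'E'
from h import *
out=[]
for n in ("redA","redB"):
    c=pickle.load(open(n+".pkl","rb")); r=fit_part(c,np.array([.4956,.251]),.037)
    th,off,I,T=fit_yaw(c,r[0],r[1],.037); print(n,np.rad2deg(r[1]),np.rad2deg(th),off)
    for dx,dy in ((.001,0),(0,.001)): print("  shifted",np.rad2deg(fit_yaw(c,r[0]+[dx,dy],r[1],.037)[0]))
    out.append(np.hstack([I,np.clip(T*1.5,0,255).astype(np.uint8)]))
cv2.imwrite("pics/m4.png",cv2.resize(np.hstack(out),(800,200)))
E
```

```text
redA -110.11347216367909 -114.51246700909245 0.0009454108754248183
  shifted -114.49275655005266
  shifted -114.59935085094818
redB -112.53614208806061 -114.55436501930151 0.0004346981570307004
  shifted -114.54961194482516
  shifted -114.51424903833771Traceback (most recent call last):
  File "<stdin>", line 8, in <module>
    return _nx.concatenate(arrs, 1, dtype=dtype, casting=casting)
           ~~~~~~~~~~~~~~~^^^^^^^^^^^^^^^^^^^^^^^^^^^^^^^^^^^^^^^
ValueError: all the input array dimensions except for the concatenation axis must match exactly, but along dimension 0, the array at index 0 has size 208 and the array at index 1 has size 209
```

```bash
cat >> h.py <<'E'
BIAS=np.array([.0005,-.0007]); PSI=np.deg2rad(-2.63)
PADM=np.array([[.5090,-.4132],[.5130,-.3283],[.5168,-.2434]])  # as seen by wrist camera
PAD=PADM-BIAS
def q6(xy,yaw): return np.arctan2(xy[1],xy[0])-np.pi/2-yaw
def choose(pxy,txy,rot,yaws=np.deg2rad([-270,-180,-90,0,90])):
    return min(yaws,key=lambda g:max(abs(q6(pxy,g)),abs(q6(txy,g+rot))))
def see(c,xy,z):
    """measured centre (bias-corrected) and label yaw"""
    r=fit_part(c,np.array(xy),z); th=fit_yaw(c,r[0],r[1],z)[0]; return r[0]-BIAS,wrap(th),r[2]
def grasp(xy,g,zg,op=.060):
    move_gripper(op); over(xy,g,zg+.10); servo_line([*xy,zg],rate=.12); move_gripper(.03); return current_finger_gap()
def carry(xy,g,z,upz=UP,op=.060):
    p=current_position(); servo_line([*p[:2],upz],rate=.3); over(xy,g,upz)
    gap=current_finger_gap()
    servo_line([*xy,z+.03],rate=.3); hit=servo_line([*xy,z],rate=.04,contact_N=6)
    zz=current_position()[2]; move_gripper(op); servo_line([*xy,z+.09],rate=.2); return gap,hit,zz
E
python3 - <<'E'
from h import *
p=np.array([.49498,.25139]); rot=PSI-np.deg2rad(-114.5); g=choose(p,PAD[0],rot); print(np.rad2deg([g,rot]))
print(grasp(p,g,.008))
print(carry(PAD[0],g+rot,.0252))
c=look(PAD[0],"redP"); m=see(c,PADM[0],.054); print("err mm",(m[0]-PAD[0])*1e3,"yaw err",np.rad2deg(m[1]-PSI),m[2],current_clock())
x,y=PAD[0]; cv2.imwrite("pics/m5.png",np.hstack([cv2.resize(rect(c,x-.05,x+.1,y-.06,y+.06,.054),(400,500)),cv2.resize(rect(c,x-.05,x+.1,y-.06,y+.06,.02),(400,500))]))
E
```

```text
[-180.    111.87]
0.04344290691599146
(0.04374863016073495, True, np.float64(0.025499300514268002))
err mm [-1.1  -0.85] yaw err -0.3700152011737732 57.5979593817448 31.5583
```

View pics/m5.png

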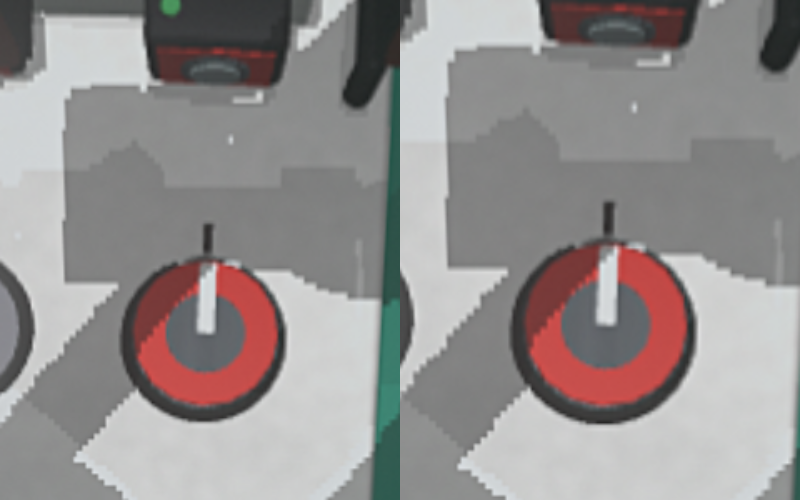

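```bash
cat >> h.py <<'E'
def look2(xy,name,z=.17):
    """same view from the far side (half turn): tool-fixed camera errors change sign"""
    move_ptp([xy[0]-.05,xy[1],z],down(-np.pi)); return snap(name)
E
python3 - <<'E'
from h import *
c=look2(PAD[0],"redP2"); m=see(c,PADM[0],.054); print("red raw",np.round(m[0]+BIAS,4),np.rad2deg(m[1]-PSI))
c1=pickle.load(open("redP.pkl","rb")); m1=see(c1,PADM[0],.054); print("red raw near view",np.round(m1[0]+BIAS,4),"true(tool)",PAD[0])
for cc in (c1,c): print("ring0",fit_circle(cc,PADM[0],.02,[.0275],half=.004)[0])
for i in (1,2):
    c=look2(PAD[i],f"pad{i}_2"); a=fit_circle(c,PADM[i],.02,[.023,.0275])[0]; b=fit_circle(pickle.load(open(f"pad{i}.pkl","rb")),PADM[i],.02,[.023,.0275])[0]
    print(i,"far",a,"near",b,"mean",(a+b)/2,"used",PAD[i])
print(current_clock())
E
```

```text
red raw [ 0.5081 -0.4138] 1.0931487385787124
red raw near view [ 0.5079 -0.4141] true(tool) [ 0.5085 -0.4125]
ring0 [ 0.5084  -0.41255]
ring0 [ 0.5089  -0.41305]
1 far [ 0.5129  -0.32815] near [ 0.5129 -0.3284] mean [ 0.5129   -0.328275] used [ 0.5125 -0.3276]
2 far [ 0.51695 -0.24325] near [ 0.5167 -0.2435] mean [ 0.516825 -0.243375] used [ 0.5163 -0.2427]
35.1417
```

```bash
cat >> h.py <<'E'
BIAS=np.zeros(2); PAD=PADM=np.array([[.5090,-.4132],[.5129,-.3283],[.5168,-.2434]])
def both(xy,z,name):
    a=see(look(xy,name+"n"),xy,z); b=see(look2(xy,name+"f"),xy,z)
    return (a[0]+b[0])/2,a[1]+wrap(b[1]-a[1])/2,a[0]-b[0],np.rad2deg(wrap(a[1]-b[1]))
E
python3 - <<'E'
from h import *
for n,xy,i in [("orange",[.5714,.2656],1),("black",[.5594,.3795],2)]:
    c=look(xy,n+"A"); m=see(c,xy,.037); print(n,"found",np.round(m[0],4),np.rad2deg(m[1]),m[2])
    print("gap",squeeze2(m[0],.008,0,-np.pi/2)); p=current_position()[:2]
    move_gripper(.06); servo_line([*p,.1],rate=.2)
    m=both(p,.037,n+"B"); print("squeezed",np.round((m[0]-p)*1e3,2),"yaw",np.rad2deg(m[1]),"near-far",np.round(m[2],4),m[3])
    rot=wrap(PSI-m[1]); g=choose(p,PAD[i],rot); print("grasp",np.rad2deg([g,rot]),grasp(p,g,.008))
    print(carry(PAD[i],g+rot,.0252))
    m=both(PAD[i],.054,n+"P"); print("placed err mm",(m[0]-PAD[i])*1e3,"yaw",np.rad2deg(m[1]-PSI),"near-far",np.round(m[2],4),m[3],current_clock())
E
```

```text
orange found [0.5703 0.2667] -35.073414593316514 59.344094136575954
gap 0.04363625984662096
squeezed [ 0.65 -0.85] yaw -35.12207161341102 near-far [ 0.     -0.0005] 0.0007754230420269803
grasp [-90.          32.49207161] 0.043631982854479945
(0.04344382774144875, True, np.float64(0.025626740965563388))
placed err mm [-0.35 -0.85] yaw 2.4914146508897925 near-far [ 0.     -0.0005] 6.601193200747432 59.1
black found [0.559  0.3806] -21.11408022478869 58.26667810568621
gap 0.04373542490377234
squeezed [ 0.9  -0.98] yaw -20.713142327395527 near-far [-0.0015  0.0002] 0.23859593905678705
grasp [-90.          18.08314233] 0.04365660569543386
(0.0434991212547319, True, np.float64(0.02568766187339628))
placed err mm [-1.225 -3.1  ] yaw -0.33836361828206635 near-far [-0.0013 -0.002 ] 0.5223087954650815 84.0333
```

```bash
python3 - <<'E'
from h import *
rows=[]
for n,i in (("orange",1),("black",2)):
    r=[]
    for k in "nf":
        c=pickle.load(open(f"{n}P{k}.pkl","rb")); x,y=PAD[i]
        I=rect(c,x-.04,x+.04,y-.04,y+.04,.054,.0004)[:200,:200]; I=cv2.resize(I,(300,300))
        m=see(c,PAD[i],.054); print(n,k,np.round((m[0]-PAD[i])*1e3,2),np.rad2deg(m[1]-PSI))
        r.append(I)
    rows.append(np.hstack(r))
cv2.imwrite("pics/m6.png",np.vstack(rows))
E
```

```text
orange n [-0.35 -1.1 ] 5.792011251263509
orange f [-0.35 -0.6 ] -0.8091819494839239
black n [-1.85 -4.1 ] -0.0772092205495256
black f [-0.6 -2.1] -0.5995180160146071
```

View pics/m6.png

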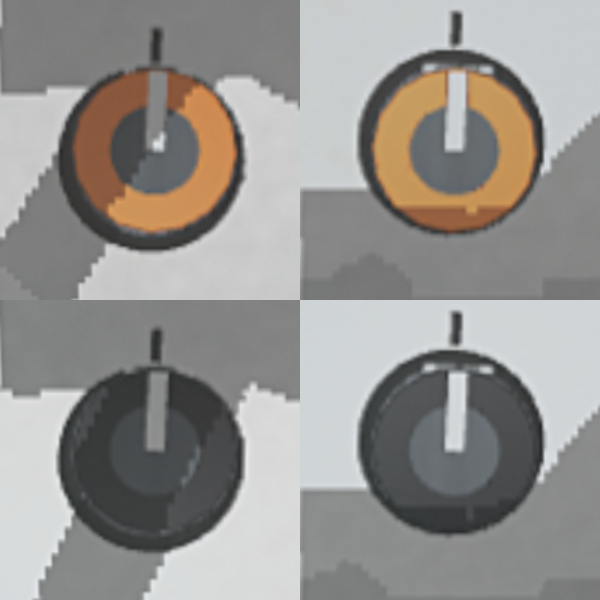

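The white lines and labels point at the readers, within about 1°. Offsets are about 1 mm and match a small camera-to-arm rotation of roughly 1.7 mrad. Now I locate the button box.

```bash
python3 - <<'E'
from h import *
g=[.625,-.045]
c=look(np.array(g),"box2",z=.24)
t=pickle.load(open("box.pkl","rb"))
for n,cc in (("box",t),("box2",c)):
    s=silhouettes("wrist","stop") if n=="box2" else []
    f=fit_circle(cc,np.array([.629,.042]),.078,[.017]); print(n,"stop",f[0],f[1])
f1=fit_circle(c,np.array([.629,.042]),.078,[.017])[0]
print("corners box",np.round(deproj(t,[(279,140),(402,138),(404,205),(281,208)],plane=.06)[:,:2],4).tolist())
print("guard",np.round(deproj(t,[(288,153),(335,153),(335,208),(290,208)],plane=.093)[:,:2],4).tolist())
P=rect(c,.55,.71,-.14,.10,.06,.0005); Q=rect(c,.55,.71,-.14,.10,.093,.0005)
cv2.imwrite("pics/m7.png",np.vstack([P,Q])); print(current_clock())
for q in("guard_tab","guard","stop"):
    for s in silhouettes("wrist",q)[:1]:
        pts=np.argwhere(s["region"])[:,::-1]; print(q,s["conf"],np.round(deproj(c,cv2.boxPoints(cv2.minAreaRect(pts.astype(np.float32))),plane={"guard_tab":.113,"guard":.093,"stop":.078}[q])[:,:2],4).tolist())
E
```

```text
box stop [0.6294  0.03615] 60.0
box2 stop [0.6294  0.03615] 60.0
corners box [[0.5882, -0.0883], [0.5855, 0.061], [0.6699, 0.0697], [0.674, -0.0886]]
guard [[0.6008, -0.0743], [0.6008, -0.0219], [0.6645, -0.021], [0.6645, -0.0736]]
86.4333
guard_tab 0.87 [[0.6024, -0.073], [0.6025, -0.0234], [0.6597, -0.0223], [0.6596, -0.0744]]
guard 0.92 [[0.6022, -0.0749], [0.6023, -0.0218], [0.6645, -0.0206], [0.6645, -0.0764]]
stop 0.73 [[0.6291, 0.0132], [0.6062, 0.0354], [0.6284, 0.06], [0.6521, 0.0377]]
```

View pics/m7.png

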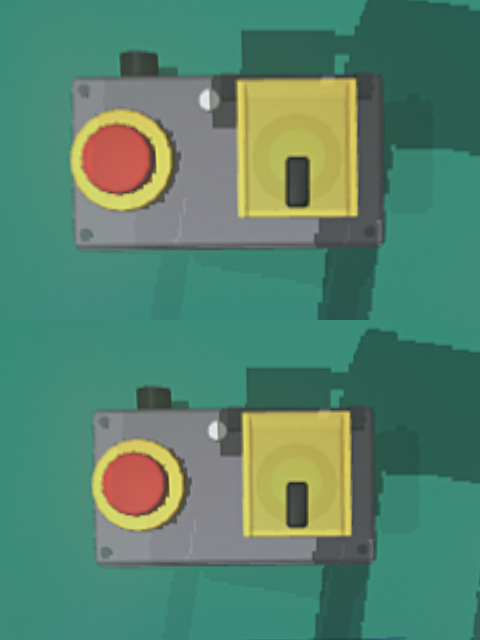

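```bash
cat >> h.py <<'E'
HNG=np.array([.6645,-.0475,.064]); START=np.array([.6303,-.0475])
def rotg(p,th): return np.array([p[0]*np.cos(th)+p[1]*np.sin(th),-p[0]*np.sin(th)+p[1]*np.cos(th)])
def check(name,z=.22):
    c=look2(PAD[1],name,z)
    for n,i in (("red",0),("orange",1),("black",2)):
        m=see(c,PAD[i],.054); print(n,np.round((m[0]-PAD[i])*1e3,1),round(float(np.rad2deg(m[1]-PSI)),1),round(m[2]))
    return c
E
python3 - <<'E'
from h import *
check("chk1")
move_gripper(0.0)
def at(th,push=.001):
    C=rotg((-.058,.037),th); return [HNG[0]+C[0]-.010+push,HNG[1],HNG[2]+C[1]]
p=at(0,-.010); move_ptp([p[0]-.01,p[1],.2],down(0)); servo_line([p[0]-.01,*p[1:]],rate=.15)
f0=current_force()
for th in np.arange(0,1.26,.125):
    servo_line(at(th),rate=.08); f=current_force()-f0; print(round(th,2),np.round(f,1))
p=current_position(); servo_line([p[0]-.03,p[1],.2],rate=.2)
move_ptp([.60,-.0475,.26],down(0)); snap("g1"); print(current_clock())
E
```

```text
red [ 0.1 -1.1] 0.2 50
orange [ 1.6 -0.9] -0.6 60
black [-0.4 -0.6] -0.5 40
0.0 [-10.1  -1.2   7.3]
0.12 [-7.5  0.9  7.3]
0.25 [-7.3  0.5  7.4]
0.38 [-4.7  0.6  7. ]
0.5 [-2.   0.2  5.6]
0.62 [-1.  -0.   3.4]
0.75 [-0.7  0.2  3.7]
0.88 [-0.2 -0.2 -0.6]
1.0 [ 0.4 -0.6 -0.4]
1.12 [-0.   0.5  1.7]
1.25 [ 0.2 -0.   3.1]
96.825
```

View pics/g1.png

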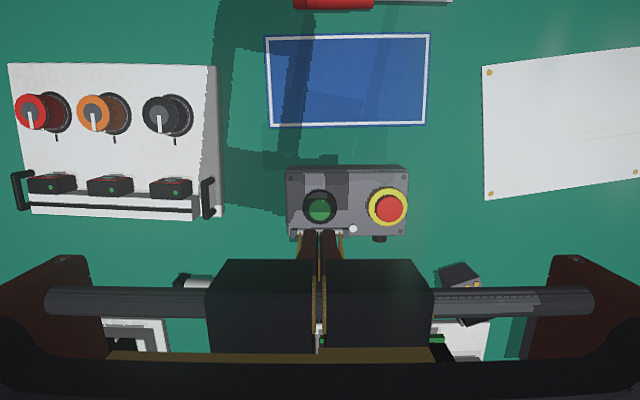

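The guard is up, the green button shows at (319,207), and the three parts stand on their pads at the left. I verify the button position and parts, then press.

```bash
python3 - <<'E'
from h import *
c=pickle.load(open("g1.pkl","rb")); f=fit_circle(c,START,.078,[.014]); print("start",f[0],f[1])
for n,i in (("red",0),("orange",1),("black",2)): m=see(c,PAD[i],.054); print(n,np.round((m[0]-PAD[i])*1e3,1),round(np.rad2deg(m[1]-PSI),1))
s=f[0]+[0,.001]
if np.hypot(*(s-START))>.004: s=START
print("press at",s)
servo_line([*s,.2],rate=.2); servo_line([*s,.09],rate=.15); f0=current_force()
hit=servo_line([*s,.066],rate=.025,contact_N=18); print(hit,current_position(),current_force()-f0); sleep(.3); print(current_position(),current_force()-f0)
snap("press","scene")
servo_line([*s,.2],rate=.2); check("chk2"); print(current_clock())
E
```

```text
start [ 0.6312 -0.0481] 45.37506526511894
red [ 0.4 -0.9] 0.8
orange [ 0.9 -1.4] -0.2
black [ 0.6 -1.6] 0.7
press at [ 0.6312 -0.0471]
True [ 0.63167517 -0.04718793  0.07631063] [-1.63742201 -0.13914062  7.80606671]
[ 0.63164791 -0.04718758  0.07630318] [-2.27145903 -0.41614484  8.82885729]
red [ 0.1 -1.1] -0.1 49
orange [ 1.4 -1.1] -1.3 60
black [-0.1 -0.6] -0.9 40
102.225
```

Contact came at z = 76.3 mm with only 8 N, so the button may not be fully down. I press again in steps, logging force against depth.

```bash
python3 - <<'E'
from h import *
s=[.6306,-.0475]
move_ptp([*s,.2],down(0)); servo_line([*s,.085],rate=.15); f0=current_force()
for z in np.arange(.081,.066,-.001):
    servo_line([*s,z],rate=.02); sleep(.1); f=(current_force()-f0)[2]; zz=current_position()[2]; print(round(z,3),round(zz,4),round(f,1))
    if f>22: break
c=snap("press2","scene"); print(current_clock())
x=proj(c,[*s,.075])[0].astype(int); cv2.imwrite("pics/p2.png",cv2.resize(c["image"][x[1]-60:x[1]+60,x[0]-80:x[0]+80],(640,480),interpolation=cv2.INTER_CUBIC))
E
```

```text
0.081 0.0816 0.8
0.08 0.0802 2.5
0.079 0.0791 3.0
0.078 0.0781 3.6
0.077 0.0771 4.0
0.076 0.0764 5.6
0.075 0.0762 12.0
0.074 0.0761 18.6
0.073 0.0759 25.2
108.65
```

View pics/p2.png

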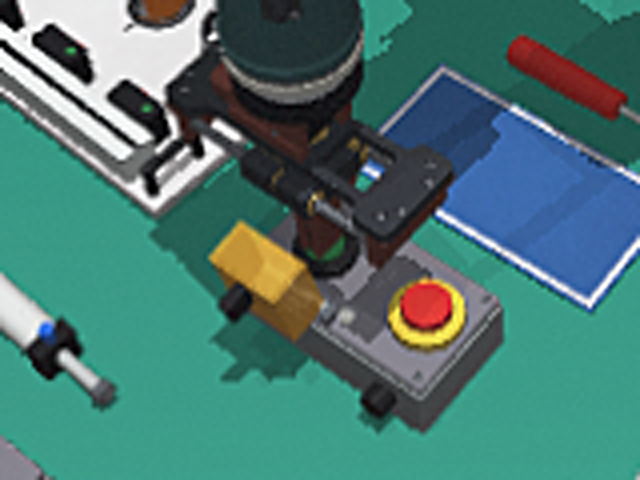

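The force rose as a spring to about 5 N over roughly 5.5 mm, then hit a hard stop, so the button was right down both times. The picture shows the guard open and the red stop untouched. Next I transfer the parts to the blue pallet.

```bash
python3 - <<'E'
from h import *
p=current_position(); servo_line([*p[:2],.26],rate=.25)
c=pickle.load(open("g1.pkl","rb")); K=deproj(c,[(265,36),(430,34),(424,124),(271,127)],plane=.003)[:,:2]; print("pallet",np.round(K,3).tolist())
PC=K.mean(0); print(PC, "sizes",np.hypot(*(K[0]-K[1])),np.hypot(*(K[1]-K[2])))
assert abs(PC[0]-.476)<.012 and abs(PC[1]+.01)<.015
for n,i,dy in (("black",2,.068),("orange",1,0),("red",0,-.068)):
    m=see(look2(PAD[i],n+"Q"),PAD[i],.054); d=m[0]-PAD[i]; print(n,"err",np.round(d*1e3,1),round(np.rad2deg(m[1]-PSI),1))
    if np.hypot(*d)>.005: print("moved?"); break
    xy=PAD[i] if i else PAD[0]+[-.0005,.0007]
    print(grasp(xy,PSI-np.pi/2,.0257)); print(carry([PC[0],PC[1]+dy],-np.pi/2,.0080),current_clock())
servo_line([*current_position()[:2],.26],rate=.3); move_ptp([PC[0]+.06,PC[1],.26],down(0)); c=snap("fin1"); print(current_clock())
for dy in (.068,0,-.068): m=fit_part(c,PC+[0,dy],.037); print(np.round(m[0]-PC,4),m[2])
E
```

```text
pallet [[0.417, -0.119], [0.414, 0.096], [0.529, 0.098], [0.533, -0.115]]
[ 0.47327864 -0.01004546] sizes 0.21533513506316848 0.11478037232635203
black err [1.6 3.9] 1.3
0.0434584243751677
(0.043401272564464494, True, np.float64(0.00900726713585083)) 120.4083
orange err [-0.6 -0.6] -0.9
0.04333934689117776
(0.04350449228949346, True, np.float64(0.009064064038131397)) 129.65
red err [-0.9 -0.6] 0.6
0.043672769573879666
(0.043580118906464155, True, np.float64(0.00922805433889503)) 139.0
141.0167
[0.0001 0.0672] 44.71310006536142
[ 0.0014 -0.0006] 60.0
[ 0.0006 -0.0696] 56.43919509586526
```

View pics/fin1.png

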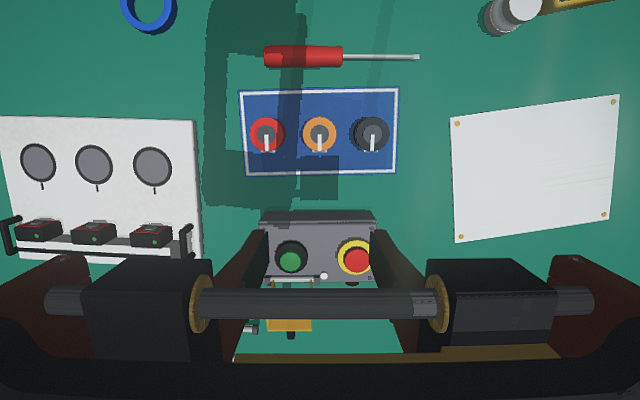

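Red (267,133), orange (320,133) and black (372,133) stand on the blue pallet. Now I shut the guard from behind.

```bash
python3 - <<'E'
from h import *
move_gripper(0.0)
def at(th,push=.001):
    P=rotg((-.047,.050),th); return [HNG[0]+P[0]+.010-push,HNG[1],HNG[2]+P[1]-.004]
p=at(1.75,-.015); move_ptp([p[0],p[1],.26],down(0)); servo_line(p,rate=.2); f0=current_force()
for th in np.arange(1.75,.79,-.1):
    servo_line(at(th),rate=.08); print(round(th,2),np.round(current_force()-f0,1))
p=current_position(); servo_line([p[0]+.02,p[1],.24],rate=.25); sleep(.5)
move_ptp([.55,-.0475,.30],down(0)); snap("fin2"); print(current_clock())
c=snap("fin2s","scene"); cv2.imwrite("pics/fin2s.png",c["image"])
E
```

```text
1.75 [-0.3 -0.3 -0.3]
1.65 [-0.3  0.2  1. ]
1.55 [ 1.  -0.2  0.2]
1.45 [-0.4 -1.1  2. ]
1.35 [-1.3 -0.1  0.7]
1.25 [-0.9 -0.1  0.6]
1.15 [-0.2 -0.2 -0.9]
1.05 [-1.2 -0.1  0.5]
0.95 [-0.5 -0.4  0.9]
0.85 [-0.7  0.1  0.3]
148.2833
```

View pics/fin2.png

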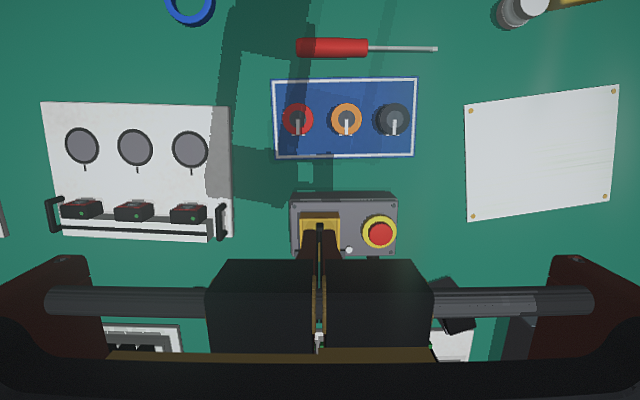

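View pics/fin2s.png

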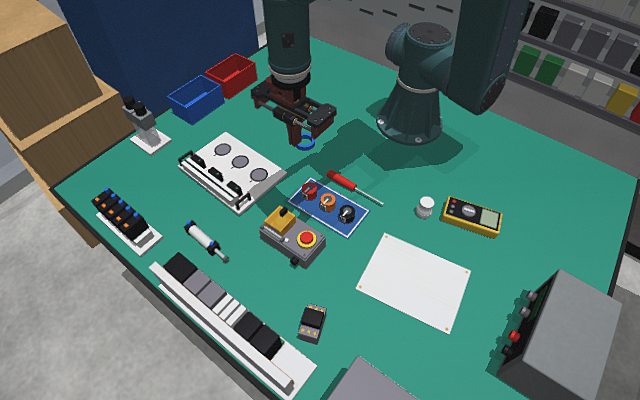

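The guard is shut at (281,214) in the scene view, exactly as at the start. The parts are on the blue pallet and the other things are where they were. One last numeric check, then I hand it in.

```bash
python3 - <<'E'
from h import *
c=capture("top")
for n in("red_center","orange_center","black_center"):
    for s in spot_in("top",n)[:1]: print(n,round(s["conf"],2),np.round(deproj(c,s["xy"],plane=.03)[0],3))
a=pickle.load(open("scene0.pkl","rb"))["image"][205:245,262:292].astype(int); b=pickle.load(open("fin2s.pkl","rb"))["image"][205:245,262:292].astype(int)
print("guard patch diff",np.abs(a-b).mean()); print(current_clock(),current_force()); close_job()
E
```

```text
red_center 0.59 [ 0.47  -0.069  0.03 ]
orange_center 0.48 [ 0.472 -0.008  0.03 ]
black_center 0.61 [ 0.473 -0.014  0.03 ]
guard patch diff 9.567222222222222
148.5333 [-0.20540293 -0.03472525  0.37819829]
the job is handed in; nothing more can be done
```

The job is done and handed in at 148.5 s. Three workpieces were there today: red, orange and black; silver was absent.

- **Reading:** I stood red, orange and black on pads 0, 1 and 2 with their labels facing the readers. The checks just before and after the first press put them within about 2 mm and 1.5° of their pads.
- **Guard and start:** With all parts in place I flipped the guard up and it stayed. I pressed start twice because the first press gave unclear readings. The second one, pressed in steps, showed about 5 N of spring over 5–6 mm and then a hard stop at the same depth as the first.
- **Blue pallet and guard:** All three parts stand upright on the blue pallet about 68 mm apart. The guard is shut, and the red stop button was not touched. In the last pictures the other things are where they were.

**Checks that disagreed:**
- **Camera and arm:** they differed by about 1 mm, so the parts sat about 1 mm off centre on their pads. I left that as it was.
- **Button contact:** it came about 4 mm higher than its given height.
- **Black part on its pad:** the fit is poor against the black ring, and one reading after the press was 4 mm off. The grasp from the original position still held normally.
- **Black part at the end:** the detector's last top-view fix on it landed on the orange one. The wrist and scene pictures show it in its own place on the pallet.

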